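# Stand the cordless drivers in the charging station

### The arm

A 6-joint arm with a two-finger parallel gripper is mounted at the origin on the work surface. World frame = base frame: x ahead of the robot, y to its left, z up, the work surface at z = 0. Lengths are in m, angles in rad, forces in N, time in s.
With the tool pointing down it reaches from about 0.275 to 0.875 m from the base axis. Payload 12.5 kg.
Tool frame: the origin (TCP) lies on the centre line of the jaws, within the pads' length; the fingertips stand r.finger_overhang ahead of it and the grasp point (between the pads) lies 3 mm ahead of it (r.finger_overhang is the distance from the TCP to the fingertips, in m); z points along the fingers, y is the direction in which the jaws open and shut (so a half turn about z gives the same grasp; the last joint's range is limited). The gripper opens to 85 mm and grips with 20 to 120 N. Pads are 22 mm wide; open, the fingers measure 114 mm over their backs; the gripper's body (76 mm by 85 mm) begins 54 mm behind the grasp point. The pads swing forward as they close: fully open they stand 13 mm farther back than shut.
Start: joints at [-1.36, 0.351, 1.652, -0, 1.139, -0.085], TCP at [0.16, -0.526, 0.222] pointing down, gripper open.
Joint ranges: [-2.75, 2.75], [-0.79, 2.1], [0.01, 2.65], [-1.57, 4.71], [0.07, 3.14], [-2.87, 2.87]. Speed limits (rad/s): [2.22, 2.22, 2.79, 3.14, 3.14, 3.14].

### API

Orientations are given as a unit quaternion [x, y, z, w].
In Python, from cell import r, optics gives the robot as it stands. The module is installed in compiled form; this text tells all that it offers. Calls block until the motion is done:
- r.move_to(position, orientation): joint-space move of the TCP to a pose.
- r.move_linear(position, rot=None, vel=0.15): straight line of the TCP; rot=None keeps the orientation; vel is the mean speed in m/s.
- r.set_joints(angles): joint-space move.
- r.set_gripper(opening, squeeze=None): opening from 0.0 (shut) to 1.0 (fully open); squeeze is the grip in N (None keeps the last); returns when the fingers have stopped.
- r.sleep(seconds).
- r.inverse_kinematics(position, orientation): joint angles nearest the present ones, or None.
- optics.get_image(name): name is "side" or "top" or "wrist"; returns a dict with "pixels" (384x512x3 uint8, red, green, blue), "depth" (384x512 float32, m along the optical axis (not along the pixel's ray), 0 where there is no reading), "fx", "fy", "cx", "cy" (pixels), "camera_from_world" (4x4, takes a point from world to camera coordinates); the wrist camera has in their place "mount" (4x4, takes a point from camera to tool coordinates, whose origin is the TCP and whose axes are the flange's). Camera axes: x right, y down, z forward; pixel columns grow to the right and rows downward; lengths in m; the calibration is good to about 2 mm. A picture is of the moment at which its call begins: read the wrist's pose just before it.
A pose or a line that the arm cannot do raises r.PlanningError and nothing moves.
- r.hand_in(): hands the job in, once; it reports no verdict.
Readings, each from a call of its own:
- r.current_t(): time.
- r.current_q(): joint angles.
- r.current_qvel(): joint speeds.
- r.current_effort(): joint torques, N m.
- r.current_tool_pos(): TCP position.
- r.current_ee_rot(): TCP orientation.
- r.current_contact_force(): force on the tool from outside, world axes, zero at the start.
- r.current_torque(): the same for the moment, N m.
- r.current_opening(): opening from 0.0 (shut) to 1.0 (fully open).
Only numpy, scipy, OpenCV 4.12 (cv2) and the standard library are available. Lean on these libraries where they do the work, as an engineer would, in place of code of your own. Each camera call takes 0.05 s, during which the arm holds its last target.

### The job

Put the cordless screwdrivers that lie on the bench on charge. First isolate the charging station by pulling its black knob fully out, and put its dust cover flat on the bench; then stand every driver upright in the wells, one to a well, tail down and bit up, always with the knob out while you handle a driver at the wells, and only when all of them are standing push the knob fully home again. Leave the meter, the hard disk and the tub alone.

Things in the scene. Friction and masses are not known exactly. Their poses are not given: they have to be found in the camera images.
- charger: Grey charging station, fixed. Origin on the bench under the centre of the well block; x to its back (away from the robot), y along the wells, z up. Block 62 (x) x 246 (y) x 72 mm high; four open square wells 36 x 36 mm, 60 mm deep (floor 12 mm above the bench), at x = 0, y = -90, -30, 30, 90 mm. Control pod 62 x 70 x 64 mm high centred at y = -220 mm, knob on its front (-x) face.
- well0 (a point): Centre of the mouth of the well at y = -90 mm (72 mm above the bench); axes as the charger's.
- well1 (a point): The same for the well at y = -30 mm.
- well2 (a point): The same for the well at y = 30 mm.
- well3 (a point): The same for the well at y = 90 mm.
- knob (a joint): Pull knob of the control pod, sliding along the charger's -x, in m: 0 = fully home, 0.030 = fully out (isolated). Friction of about 3 N holds it wherever it is left.
- knob_head (a point): Centre of the knob's black round head: disc 34 mm in diameter, 18 mm thick, axis level along the charger's x, 50 mm above the bench; behind it a 12 mm steel stem, 20 mm of it showing when home. Moves with the knob. Axes as the charger's.
- cover: Loose white dust cover, 120 g, lying over the wells at the start. Plate 60 (x) x 240 (y) x 5 mm; origin at the centre of the plate's underside. Two 30 mm square plugs, 8 mm deep, below at y = +-90 mm (in the end wells), so on the bench the origin is 8 mm up. On top in the middle an upright grip bar 16 mm thick (x), 70 mm long (y), from 5 to 41 mm above the origin.
- driver0: Cordless screwdriver, 110 g, 170 mm long, lying on the bench, may be absent. Origin on its centre line, midway along; x axis from tail to bit. Grey square handle 24 x 24 mm from x = -85 (flat tail) to +30 mm, black rubber sleeve near the tail; dark round collar 20 mm narrowing to 12 mm, to +52 mm; 7 mm steel bit to +85 mm. Standing in a well its origin is 97 mm above the bench.
- driver1: Another driver just like driver0; may be absent.
- driver2: Another driver just like driver0; may be absent.
- driver3: Another driver just like driver0; may be absent.
- meter: Black multimeter 140 x 85 x 32 mm lying on the bench, a bystander. Origin: centre of its underside.
- drive: Aluminium hard disk 146 x 100 x 26 mm lying on the bench, a bystander. Origin: centre of its underside.
- tub: White round plastic tub, 110 mm across, 60 mm high, a bystander. Origin: centre of its underside.

How it is judged:
By the outcome, as a careful person would: the job done as asked, in the order asked, and still so for the second after the job is handed in, with the robot touching nothing.
Of driver0, driver1, driver2, driver3 only 3 to 4 are there at a start; the rules pass over those that are not, and their reading is None.
At some moment in a run one of driver0, driver1, driver2, driver3 may be knocked a few centimetres aside while the robot is not near it.
It also fails if it takes over 210 s, if anything falls off the work surface, if the arm or the gripper's body presses on something with over 40 N, if the wrist force passes 120 N, or if a joint passes its speed limit or range.

## Working session

There is one attempt and no reset: what is moved stays moved. The work goes in short steps, each a Python script; the robot and the scene stay as the last script left them, time stands still between calls to the robot, and variables do not carry over. Pictures are saved under pics/ and viewed, and the job is handed in when it is done.

```bash
ls; mkdir -p pics; python3 - <<'E'
from cell import r, optics
import cv2, numpy as np
print(r.current_t(), r.finger_overhang, r.current_tool_pos(), r.current_ee_rot(), r.current_opening())
for n in ["top","side","wrist"]:
    d=optics.get_image(n)
    cv2.imwrite(f"pics/a_{n}.png", d["pixels"][:,:,::-1])
    print(n,d["fx"],d["fy"],d["cx"],d["cy"]); print(np.round(d.get("camera_from_world",d.get("mount")),4))
print(r.current_t())
E
```

```text
pics
0.0 0.022 [ 0.16027598 -0.52578397  0.22135814] [ 9.89083140e-01  1.47357433e-01 -4.11415837e-05 -5.72605411e-04] 0.9995425736061585
top 358.23128690152214 358.23128690152214 253.59391457484725 187.07766186570606
[[ 2.600e-02 -9.997e-01  1.000e-04 -3.680e-02]
 [-9.806e-01 -2.550e-02 -1.942e-01  6.189e-01]
 [ 1.941e-01  5.000e-03 -9.810e-01  9.766e-01]
 [ 0.000e+00  0.000e+00  0.000e+00  1.000e+00]]
side 432.09778551460516 432.09778551460516 254.34900259243165 194.4137555459732
[[-0.6796 -0.7334  0.0175  0.4041]
 [-0.4049  0.355  -0.8426  0.329 ]
 [ 0.6118 -0.5797 -0.5382  1.016 ]
 [ 0.      0.      0.      1.    ]]
wrist 307.5778061419239 307.5778061419239 255.74893285185033 192.55457433140327
[[-0.000e+00 -9.497e-01 -3.130e-01  8.110e-02]
 [ 1.000e+00 -3.000e-04  8.000e-04  3.000e-04]
 [-9.000e-04 -3.130e-01  9.497e-01 -1.536e-01]
 [ 0.000e+00  0.000e+00  0.000e+00  1.000e+00]]
0.15
```

View pics/a_top.png

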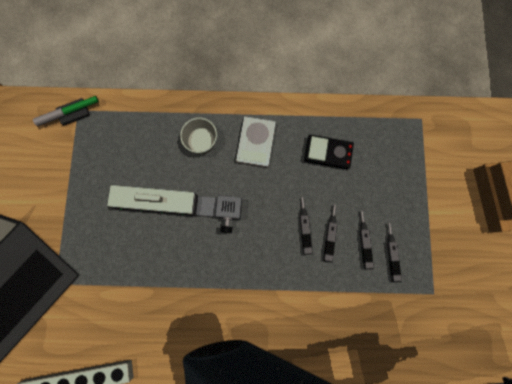

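View pics/a_side.png

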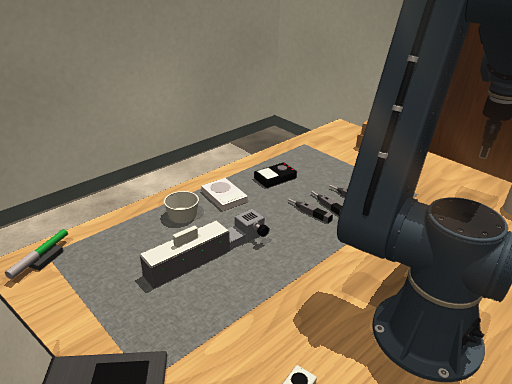

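View pics/a_wrist.png

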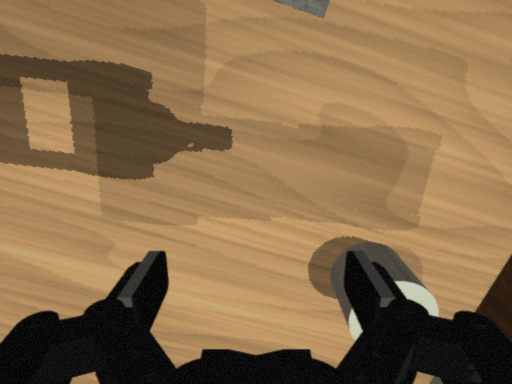

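The top view shows the covered charger (columns 108–195, row 200), the pod at (228,207) with its knob at (227,228), and four drivers at columns 305–395, rows 198–280, bits away from the robot. Next I'll measure from depth.

```bash
cat > h.py <<'E'
from cell import r, optics
import cv2, numpy as np
from scipy.spatial.transform import Rotation as R
def cloud(d, T=None):
    Z=d["depth"]; v,u=np.mgrid[:Z.shape[0],:Z.shape[1]]
    P=np.stack([(u-d["cx"])/d["fx"]*Z,(v-d["cy"])/d["fy"]*Z,Z],-1)
    if T is None: T=np.linalg.inv(d["camera_from_world"])
    W=P@T[:3,:3].T+T[:3,3]; W[Z==0]=np.nan
    return W
def wrist():
    p=r.current_tool_pos(); q=r.current_ee_rot(); d=optics.get_image("wrist")
    T=np.eye(4); T[:3,:3]=R.from_quat(q).as_matrix(); T[:3,3]=p
    return d, cloud(d,T@d["mount"])
def save(n,d): cv2.imwrite(f"pics/{n}.png", d["pixels"][:,:,::-1])
def show(n,d,W):
    pass
def blobs(W,zmin,zmax,box,minpix=20):
    m=(W[...,2]>zmin)&(W[...,2]<zmax)&(W[...,0]>box[0])&(W[...,0]<box[1])&(W[...,1]>box[2])&(W[...,1]<box[3])
    n,l,s,c=cv2.connectedComponentsWithStats(m.astype(np.uint8))
    return [(l==i) for i in range(1,n) if s[i,4]>=minpix]
E
python3 - <<'E'
from h import *
for n in ["top","side"]:
    d=optics.get_image(n); W=cloud(d)
    print(n,"bench z",np.nanmedian(W[300:310,200:300,2] if n=="top" else W[300:320,120:160,2]))
    for b in blobs(W,0.008,0.2,(0.2,0.8,-0.55,0.45),30):
        P=W[b]; v,u=np.nonzero(b)
        rect=cv2.minAreaRect(P[:,:2].astype(np.float32))
        print(u.min(),u.max(),v.min(),v.max(),len(P),"med",np.round(np.median(P,0),3),"zmax",P[:,2].max().round(3),"min",P.min(0).round(3),"max",P.max(0).round(3),"rect",np.round(rect[0],3),np.round(rect[1],3),round(rect[2],1))
E
```

```text
top bench z 0.0003582317089572129
180 216 127 154 290 med [0.766 0.183 0.045] zmax 0.063 min [0.72  0.095 0.009] max [0.8   0.203 0.063] rect [0.76  0.149] [0.079 0.108] 0.6
236 273 132 167 1089 med [ 0.747 -0.021  0.026] zmax 0.033 min [ 0.692 -0.076  0.008] max [0.8   0.036 0.033] rect [ 0.752 -0.02 ] [0.1   0.109] 81.9
304 353 135 169 1320 med [ 0.739 -0.246  0.032] zmax 0.043 min [ 0.692 -0.322  0.009] max [ 0.794 -0.172  0.043] rect [ 0.743 -0.247] [0.141 0.086] 80.9
107 241 186 233 3168 med [0.565 0.201 0.075] zmax 0.117 min [0.486 0.015 0.008] max [0.61  0.395 0.117] rect [0.549 0.206] [0.378 0.105] 86.4
300 311 198 254 411 med [ 0.499 -0.174  0.024] zmax 0.029 min [ 0.433 -0.193  0.008] max [ 0.599 -0.16   0.029] rect [ 0.516 -0.174] [0.167 0.025] 5.5
323 336 205 262 430 med [ 0.478 -0.248  0.023] zmax 0.03 min [ 0.412 -0.266  0.008] max [ 0.58  -0.229  0.03 ] rect [ 0.496 -0.252] [0.025 0.169] 81.6
359 373 212 269 452 med [ 0.461 -0.35   0.023] zmax 0.032 min [ 0.395 -0.37   0.008] max [ 0.561 -0.337  0.032] rect [ 0.478 -0.352] [0.167 0.026] 5.0
387 401 224 282 483 med [ 0.
[... 493 characters left out ...]
341  0.017] zmax 0.026 min [ 0.491 -0.368  0.009] max [ 0.565 -0.333  0.026] rect [ 0.529 -0.342] [0.067 0.038] 17.9
311 341 191 213 219 med [ 0.488 -0.242  0.022] zmax 0.028 min [ 0.433 -0.264  0.008] max [ 0.583 -0.226  0.028] rect [ 0.507 -0.25 ] [0.026 0.154] 80.0
164 198 192 222 513 med [0.745 0.164 0.039] zmax 0.064 min [0.719 0.097 0.008] max [0.8   0.205 0.064] rect [0.759 0.151] [0.081 0.109] 0.1
288 332 199 221 314 med [ 0.494 -0.168  0.022] zmax 0.03 min [ 0.431 -0.195  0.008] max [ 0.602 -0.156  0.03 ] rect [ 0.517 -0.173] [0.172 0.034] 5.9
140 269 209 286 4121 med [0.551 0.257 0.063] zmax 0.119 min [0.485 0.018 0.008] max [0.616 0.397 0.119] rect [0.549 0.208] [0.381 0.109] 86.3
```

```bash
cat >> h.py <<'E'
def down(phi, tilt=0.0):
    "tool down, tool x heading phi; tilt>0 raises the tool forward (90deg = horizontal pointing along phi)"
    return (R.from_euler('z',phi)*R.from_euler('y',-tilt)*R.from_euler('x',np.pi)).as_quat()
E
python3 - <<'E'
from h import *
print(r.current_q())
for p,ph,t in [((.5,.2,.35),0,0),((.55,.2,.35),0.06,0),((.55,.11,.2),0.06,90),((.55,.11,.1),0.06,90),((.55,.11,.1),0.06,70),((.55,.3,.1),0.06,90),((.55,.3,.1),0.06,70),((.55,.3,.25),0.06,70),((.52,-.17,.03),0.1,0),((.52,-.17,.03),0.1,-20),((.45,-.43,.03),0.06,-20),((.45,-.43,.03),0.06,0),((.38,-.04,.05),np.pi/2,0),((.56,.2,.1),np.pi/2,0),((.56,.2,.1),-np.pi/2,0)]:
    q=r.inverse_kinematics(np.array(p),down(ph,np.deg2rad(t))); print(p,ph,t,None if q is None else np.round(q,2))
r.move_to(np.array([.43,.17,.38]),down(0.0))
print(r.current_t())
d,W=wrist(); save("b",d); np.savez("b.npz",W=W,px=d["pixels"])
E
```

```text
[-1.35959713e+00  3.50964050e-01  1.65209332e+00 -1.32123151e-05
  1.13909131e+00 -8.46016866e-02]
(0.5, 0.2, 0.35) 0 0 [ 0.29  0.23  1.5  -0.    1.41  1.86]
(0.55, 0.2, 0.35) 0.06 0 [ 0.27  0.32  1.38 -0.    1.44  1.78]
(0.55, 0.11, 0.2) 0.06 90 [ 0.17  0.67  2.41  3.25  1.52 -1.58]
(0.55, 0.11, 0.1) 0.06 90 [ 0.17  1.    2.33  3.25  1.76 -1.55]
(0.55, 0.11, 0.1) 0.06 70 [ 0.16  0.69  2.37  3.25  1.15 -1.58]
(0.55, 0.3, 0.1) 0.06 90 [ 0.68  0.96  2.1   3.76  1.5  -1.62]
(0.55, 0.3, 0.1) 0.06 70 [ 0.66  0.72  2.14  3.82  0.99 -1.76]
(0.55, 0.3, 0.25) 0.06 70 [ 0.66  0.36  2.13  4.06  0.73 -2.11]
(0.52, -0.17, 0.03) 0.1 0 [-0.4   0.62  1.79 -0.    0.74  1.07]
(0.52, -0.17, 0.03) 0.1 -20 [-0.33  0.76  1.55 -0.16  1.16  1.23]
(0.45, -0.43, 0.03) 0.06 -20 [-0.73  0.84  1.38 -0.27  1.19  0.91]
(0.45, -0.43, 0.03) 0.06 0 [-0.84  0.72  1.58 -0.    0.84  0.67]
(0.38, -0.04, 0.05) 1.5707963267948966 0 [-0.23  0.37  2.2  -0.    0.58 -0.23]
(0.56, 0.2, 0.1) 1.5707963267948966 0 [ 0.26  0.58  1.63 -0.    0.93  0.26]
(0.56, 0.2, 0.1) -1.5707963267948966 0 None
2.9417
```

View pics/b.png

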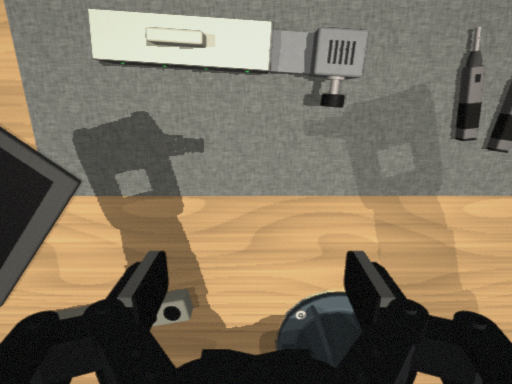

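```bash
python3 - <<'E'
from h import *
W=np.load("b.npz")["W"]
def rect(m,t):
    P=W[m]; 
    if len(P)<5: print(t,len(P));return
    rc=cv2.minAreaRect(P[:,:2].astype(np.float32)); print(t,len(P),np.round(rc[0],4),np.round(rc[1],4),round(rc[2],2),"z",np.median(P[:,2]).round(4),"mean",P.mean(0).round(4))
z=W[...,2]
v,u=np.mgrid[:384,:512]
rect((z>.07)&(z<.085)&(u<280)&(v<80),"plate")
rect((z>.105)&(u<280)&(v<80),"bar")
rect((z>.058)&(z<.07)&(u>310)&(u<370)&(v<110),"podtop")
rect((z>.055)&(z<.075)&(u>310)&(u<345)&(v>92)&(v<110),"knobtop")
rect((z>.035)&(z<.075)&(u>318)&(u<348)&(v>93)&(v<110),"knob")
d=optics.get_image("top"); W=cloud(d); z=W[...,2]
box=(W[...,0]>.4)&(W[...,0]<.65)&(W[...,1]<.45)&(W[...,1]>0)
rect((z>.07)&(z<.085)&box,"top plate")
rect((z>.105)&box,"top bar")
rect((z>.058)&(z<.07)&box,"top pod/knob")
rect((z>.058)&(z<.07)&box&(W[...,0]<.52),"top knob")
print(np.nanmin(W[...,0][(abs(z)<.004)&(d['pixels'].max(2)<110)&(abs(W[...,1]+.1)<.1)]))
E
```

```text
plate 8169 [0.5764 0.2705] [0.2462 0.0612] 86.38 z 0.0784 mean [0.5763 0.2691 0.0783]
bar 848 [0.5767 0.2698] [0.0692 0.0162] 86.34 z 0.1141 mean [0.5762 0.2693 0.1138]
podtop 2732 [0.5421 0.052 ] [0.0706 0.1044] 87.06 z 0.0656 mean [0.5564 0.0526 0.0654]
knobtop 286 [0.4996 0.0548] [0.0338 0.0183] 89.84 z 0.0663 mean [0.4993 0.057  0.0649]
knob 293 [0.499  0.0549] [0.034  0.0169] 89.84 z 0.0659 mean [0.4991 0.0577 0.0644]
top plate 1232 [0.5698 0.2149] [0.3577 0.0619] 86.57 z 0.0771 mean [0.5748 0.2428 0.0771]
top bar 9673 [0.4938 0.1925] [0.2484 0.1342] 23.9 z 0.6942 mean [0.4357 0.1547 0.6697]
top pod/knob 656 [0.5472 0.2064] [0.3788 0.1041] 87.0 z 0.0641 mean [0.5519 0.0638 0.0641]
top knob 67 [0.4993 0.0545] [0.0232 0.0285] 3.11 z 0.0654 mean [0.4962 0.055  0.0648]
0.08694965612931149
```

```bash
cat >> h.py <<'E'
C=np.array([.5765,.270]); YAW=np.deg2rad(-3.65)
def ch(x,y,z): # charger -> world
    return np.array([C[0]+x*np.cos(YAW)-y*np.sin(YAW), C[1]+x*np.sin(YAW)+y*np.cos(YAW), z])
E
python3 - <<'E'
from h import *
k=np.array([.5005,.0545,.053]); q=down(YAW)
ax=ch(1,0,0)-ch(0,0,0)
r.move_to(k+[0,0,.09],q)
r.move_linear(k,vel=.12)
r.set_gripper(0.0,squeeze=50)
print("open",r.current_opening(),"F",r.current_contact_force())
r.move_linear(k-ax*.026,vel=.06)
print("F",r.current_contact_force())
r.move_linear(k-ax*.033,vel=.03)
print("F",r.current_contact_force(), r.current_tool_pos())
r.set_gripper(1.0)
r.move_linear(k-ax*.033+[0,0,.12],vel=.2)
d,W=wrist(); save("c",d)
r.move_to(np.array([.43,.1,.33]),down(YAW))
d,W=wrist(); save("c2",d);np.savez("c2.npz",W=W,px=d["pixels"])
print(r.current_t())
E
```

```text
open 0.004687043155148666 F [-0.10456858  1.65111642 36.2594009 ]
F [-2.6453096   1.93564934 40.23540305]
F [ 7.96208264  0.15857667 29.60964797] [0.47370218 0.05673987 0.05673363]
9.0833
```

View pics/c2.png

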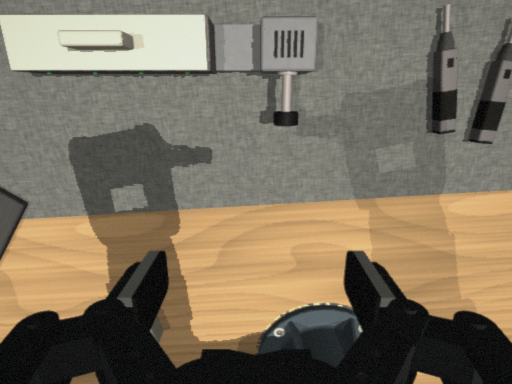

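```bash
python3 - <<'E'
from h import *
D=np.load("c2.npz");W=D["W"];z=W[...,2]
v,u=np.mgrid[:384,:512]
def rect(m,t):
    P=W[m]; rc=cv2.minAreaRect(P[:,:2].astype(np.float32)); print(t,len(P),np.round(rc[0],4),np.round(rc[1],4),round(rc[2],2),"z",np.median(P[:,2]).round(4),"mean",P.mean(0).round(4))
rect((z>.03)&(u>268)&(u<304)&(v>110)&(v<130),"knob")
m=(z>.03)&(u>268)&(u<304)&(v>75)&(v<130)
xs=W[m][:,0];print(xs.min(),xs.max())
rect((z>.058)&(z<.07)&(u>255)&(u<320)&(v<78),"pod")
d=optics.get_image("side"); save("c3",d); 
im=cv2.resize(d["pixels"][190:290,130:330],None,fx=4,fy=4)[:,:,::-1]; cv2.imwrite("pics/c3.png",im)
im=cv2.resize(cv2.imread("pics/c.png"),None,fx=1.2,fy=1.2);cv2.imwrite("pics/c1.png",im)
E
```

```text
knob 363 [0.4738 0.0568] [0.0327 0.0179] 86.5 z 0.0657 mean [0.4743 0.0576 0.0639]
0.4640334646873992 0.5269553709199125
pod 3165 [0.5597 0.0508] [0.07   0.0693] 86.57 z 0.0655 mean [0.5625 0.0513 0.0653]
```

View pics/c3.png

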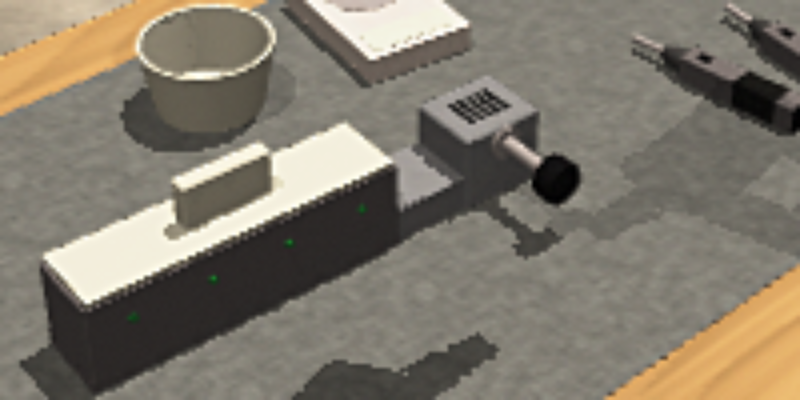

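View pics/c1.png

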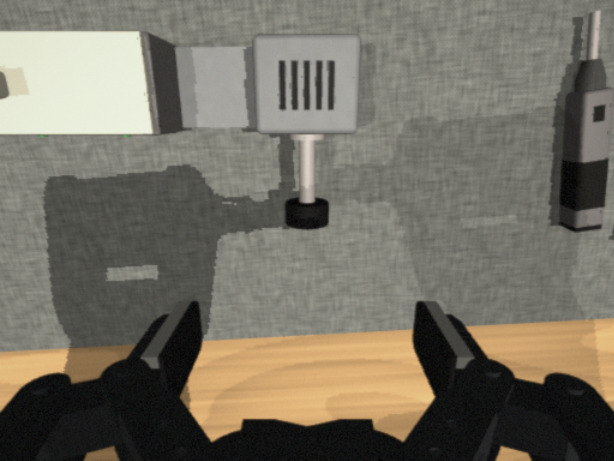

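```bash
python3 - <<'E'
from h import *
k=np.array([.4745,.0562,.041]); q=down(YAW)
ax=ch(1,0,0)-ch(0,0,0)
r.move_to(k+[0,0,.10],q)
r.move_linear(k,vel=.12)
print("F0",r.current_contact_force())
for o in (.6,.5,.42): 
    r.set_gripper(o,squeeze=40); print(o,r.current_opening(),r.current_contact_force().round(1))
r.set_gripper(0.0,squeeze=50)
print("open",r.current_opening(),"F",r.current_contact_force())
r.move_linear(k-ax*.004,vel=.03)
print("F",r.current_contact_force(),r.current_tool_pos())
r.move_linear(k-ax*.009,vel=.03)
print("F",r.current_contact_force(), r.current_tool_pos())
d,W=wrist(); save("d0",d)
print(r.current_t())
E
```

```text
F0 [-0.08711129 -0.93788652 -0.27526931]
0.6 0.6018967160504854 [-0.   1.2 -0. ]
0.5 0.498858144615183 [ 0.4  0.3 -0.4]
0.42 0.42086696365402404 [0.9 0.5 0.4]
open 0.3621782806107149 F [-1.73396645  1.05388609  6.89576733]
F [15.66619132 -0.09812443 -8.84039487] [0.47436333 0.05640559 0.04178803]
F [ 37.63592204  -2.25264254 -29.23933969] [0.47421775 0.05646026 0.04230672]
12.725
```

View pics/d0.png

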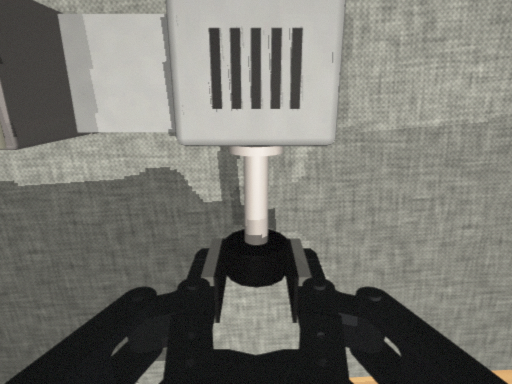

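```bash
python3 - <<'E'
from h import *
k=np.array([.4745,.0562,.041]); ax=ch(1,0,0)-ch(0,0,0)
W=np.load("b.npz")["W"]; print("mat edge",W[196,200],W[196,440])
r.move_linear(k-ax*.001,vel=.05); print(r.current_contact_force().round(1))
r.set_gripper(.7); r.move_linear(k+[0,0,.11],vel=.2)
b=ch(0,0,.104); q=down(YAW+np.pi/2)
r.move_to(b+[0,0,.07],q)
r.move_linear(b,vel=.12); print("F",r.current_contact_force().round(1))
r.set_gripper(0,squeeze=60); print("open",r.current_opening(),r.current_contact_force().round(1))
r.move_linear(b+[0,0,.10],vel=.12); print("F",r.current_contact_force().round(1))
d,W=wrist(); save("e0",d); d=optics.get_image("side"); cv2.imwrite("pics/e1.png",cv2.resize(d["pixels"][110:310,100:360],None,fx=3,fy=3)[:,:,::-1])
print(r.current_t())
E
```

```text
mat edge [3.29093835e-01 2.71196596e-01 1.44062909e-04] [ 0.329584   -0.1669953   0.00289877]
[5.6 0.7 3.6]
F [-0.4 -0.7 -0. ]
open -0.004865175854749737 [ 0.7 -0.2  0.3]
F [-0.4 -0.4 -0.1]
17.6583
```

View pics/e1.png

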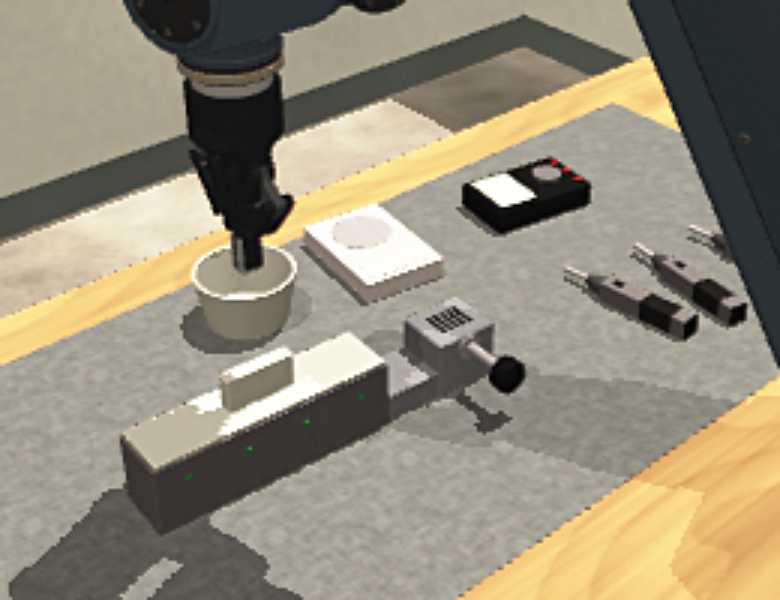

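```bash
python3 - <<'E'
from h import *
print(r.current_tool_pos(),ch(0,0,.204),R.from_quat(r.current_ee_rot()).as_matrix().round(3).tolist())
d=optics.get_image("wrist"); save("e2",d); L=cloud(d,d["mount"])
m=(np.abs(L[...,0])<.03)&(np.abs(L[...,1])<.04)&(L[...,2]<.06)
v,u=np.nonzero(m); print(u.min(),u.max(),v.min(),v.max()); P=L[m]; print(P.min(0),P.max(0),np.percentile(P[:,2],[50,90,99]))
d=optics.get_image("side"); W=cloud(d)
m=(np.abs(W[...,0]-.576)<.05)&(np.abs(W[...,1]-.27)<.05)&(W[...,2]>.13)&(W[...,2]<.3)
P=W[m]; v,u=np.nonzero(m);print(u.min(),u.max(),v.min(),v.max(),P.min(0),P.max(0))
d=optics.get_image("top"); W=cloud(d); m=(W[...,2]>.1)&(W[...,2]<.125)&(np.abs(W[...,1]-.27)<.1); P=W[m]; print(len(P),P.mean(0) if len(P) else 0)
E
```

```text
[0.57613979 0.26986484 0.20302058] [0.5765 0.27   0.204 ] [[0.064, 0.998, -0.001], [0.998, -0.064, -0.001], [-0.001, -0.001, -1.0]]
91 403 238 383
[-0.01222855 -0.03999487 -0.10190484] [ 0.01877393  0.03999717 -0.01429395] [-0.07640796 -0.05423356 -0.02185426]
165 194 164 201 [0.52667857 0.26106621 0.21406226] [0.62567646 0.2900558  0.29999495]
153 [0.57307874 0.2668093  0.11238353]
```

View pics/e2.png

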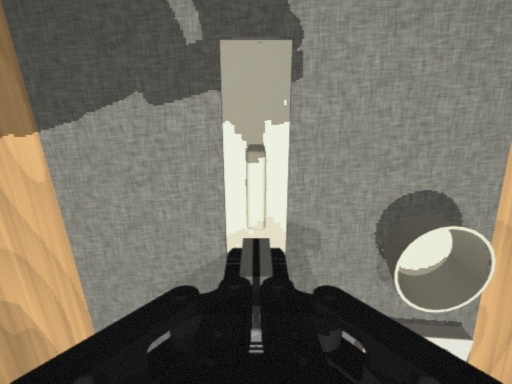

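Both the side and wrist depth show the fingertips ~12 mm *behind* the reported TCP, not 22 mm ahead. That explains the missed bar and the first slip off the knob. I'll use the measured tip offset from here on.

```bash
cat >> h.py <<'E'
TIP=-0.012  # measured tool z of the fingertips, nearly shut
E
python3 - <<'E'
from h import *
b=ch(0,0,.084+TIP); q=down(YAW+np.pi/2)
r.set_gripper(.7)
r.move_linear(b,vel=.12); print("F",r.current_contact_force().round(1))
r.set_gripper(0,squeeze=60); print("open",r.current_opening(),r.current_contact_force().round(1))
r.move_linear(b+[0,0,.10],vel=.12); print("F",r.current_contact_force().round(1), "open",r.current_opening())
d=optics.get_image("side"); cv2.imwrite("pics/e3.png",cv2.resize(d["pixels"][110:310,100:360],None,fx=3,fy=3)[:,:,::-1])
print(r.current_t())
E
```

```text
F [1.3 1.  0.5]
open 0.17637076373729615 [0.4 0.2 4.6]
F [ 0.4  0.3 -1. ] open 0.18003679804735662
21.1583
```

View pics/e3.png

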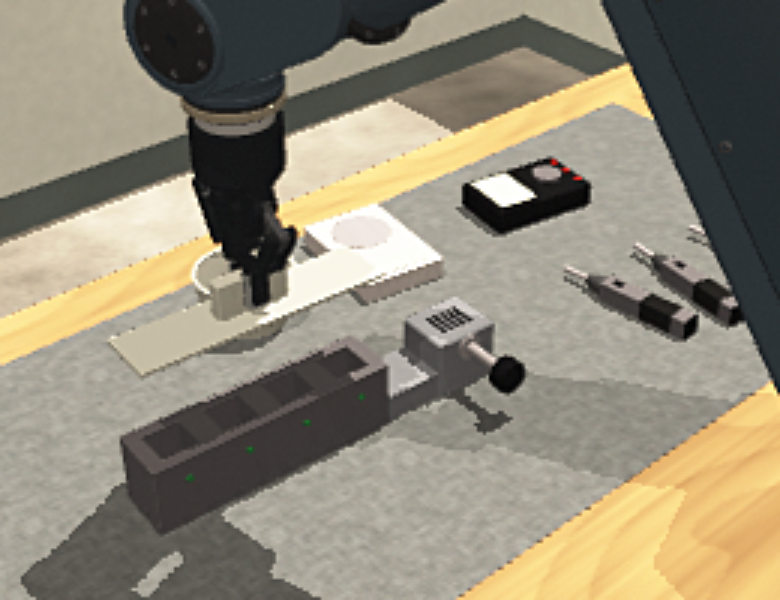

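```bash
python3 - <<'E'
from h import *
p=np.array([.385,-.045,.172]); q=down(np.pi/2)
r.move_linear(p,rot=q,vel=.25)
r.move_linear([p[0],p[1],.03],vel=.15)
for z in (.014,.011,.009,.007,.005,.003):
    r.move_linear([p[0],p[1],z],vel=.05); F=r.current_contact_force(); print(z,F.round(1),r.current_tool_pos()[2].round(4))
    if F[2]>6: break
r.set_gripper(.7); r.move_linear([p[0],p[1],.15],vel=.2)
# driver overview
r.move_to(np.array([.40,-.22,.36]),down(0))
d,W=wrist(); save("f",d); np.savez("f.npz",W=W,px=d["pixels"]); print(r.current_t(),r.current_opening())
E
```

```text
0.014 [ 1.   0.3 -0.9] 0.0138
0.011 [-0.1  0.8 -1.4] 0.0109
0.009 [ 0.3  0.1 -1.9] 0.0089
0.007 [-6.1  0.8 28.4] 0.008
27.6167 0.6998054251271905
```

View pics/f.png

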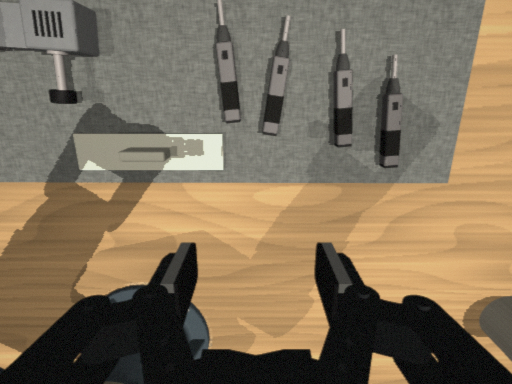

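The cover lies flat at (75–222, 135–170); four drivers are lying with bits away, at columns 228, 278, 343 and 392. Now I'll fit their axes.

```bash
cat >> h.py <<'E'
def drivers(W,box=(.3,.7,-.56,-.1)):
    out=[]
    for b in blobs(W,.007,.035,box,100):
        P=W[b]; c=P[:,:2].mean(0); 
        e=np.linalg.svd(P[:,:2]-c,full_matrices=False)[2][0]
        s=(P[:,:2]-c)@e
        n=np.array([-e[1],e[0]]); w=(P[:,:2]-c)@n
        lo,hi=np.percentile(s,[.5,99.5])
        wl=np.ptp(w[s<lo+.03]); wh=np.ptp(w[s>hi-.03])
        if wh>wl: e=-e; n=-n; s=-s; w=-w; lo,hi=-hi,-lo
        # refine with handle points (110 mm from the tail)
        H=(s>lo+.004)&(s<lo+.108)&(P[:,2]>.018)
        k=np.polyfit(s[H],w[H],1)
        ph=np.arctan2(e[1],e[0])+np.arctan(k[0])
        tail=c+e*lo+n*np.polyval(k,lo); d=np.array([np.cos(ph),np.sin(ph)])
        out.append(dict(o=tail+.085*d,phi=ph,len=hi-lo,width=np.percentile(w[H],98)-np.percentile(w[H],2),z=np.median(P[H][:,2])))
    return out
E
python3 - <<'E'
from h import *
for d in drivers(np.load("f.npz")["W"]): print(d)
d=optics.get_image("top")
for d in drivers(cloud(d)): print("top",d)
E
```

```text
Traceback (most recent call last):
  File "h.py", line 40, in drivers
    k=np.polyfit(s[H],w[H],1)
TypeError: expected non-empty vector for x
```

```bash
sed -i 's/^        k=np.polyfit/        if H.sum()<50 or not .14<hi-lo<.2: continue\n        k=np.polyfit/' h.py
python3 - <<'E'
from h import *
for d in drivers(np.load("f.npz")["W"]): print({k:np.round(v,4).tolist() for k,v in d.items()})
d=optics.get_image("top")
for d in drivers(cloud(d)): print("top",{k:np.round(v,4).tolist() for k,v in d.items()})
E
```

```text
{'o': [0.5202, -0.1752], 'phi': 0.0957, 'len': 0.1654, 'width': 0.0233, 'z': 0.0255}
{'o': [0.5003, -0.2524], 'phi': -0.1439, 'len': 0.1672, 'width': 0.0233, 'z': 0.0255}
{'o': [0.4828, -0.3507], 'phi': 0.0961, 'len': 0.1669, 'width': 0.0227, 'z': 0.0256}
{'o': [0.4489, -0.4298], 'phi': 0.0796, 'len': 0.167, 'width': 0.0234, 'z': 0.0256}
top {'o': [0.518, -0.1738], 'phi': 0.0999, 'len': 0.1638, 'width': 0.0233, 'z': 0.0241}
top {'o': [0.4977, -0.2515], 'phi': -0.143, 'len': 0.1663, 'width': 0.0233, 'z': 0.0239}
```

```bash
cat >> h.py <<'E'
G=.008; L=.006-TIP; TP=np.deg2rad(-20); TQ=TP+np.pi/2
def pick_pose(d,z=.012):
    q=down(d["phi"],TP); tz=R.from_quat(q).apply([0,0,1])
    a=np.array([*(d["o"]+G*np.array([np.cos(d["phi"]),np.sin(d["phi"])])),z])
    return a+tz*L,q
def place_pose(y,z=.097):
    q=down(YAW,TQ); tz=R.from_quat(q).apply([0,0,1])
    return ch(0,y,z+G)+tz*L,q
E
python3 - <<'E'
from h import *
for d in drivers(np.load("f.npz")["W"]):
    p,q=pick_pose(d); print(p.round(3),*[np.round(r.inverse_kinematics(p+[0,0,h],q),2) for h in (0,.25)])
for y in (.09,.03,-.03,-.09):
    for z in (.097,.19,.27):
        p,q=place_pose(y,z); s=r.inverse_kinematics(p,q); print(y,z,p.round(3),None if s is None else np.round(s,2))
E
```

```text
[ 0.522 -0.175 -0.005] [-0.34  0.82  1.54 -0.16  1.11  1.23] [-0.34  0.5   1.4  -0.14  1.56  1.16]
[ 0.502 -0.253 -0.005] [-0.49  0.84  1.5  -0.13  1.14  1.3 ] [-0.49  0.53  1.36 -0.12  1.58  1.24]
[ 0.485 -0.351 -0.005] [-0.6   0.86  1.44 -0.25  1.12  1.01] [-0.6   0.57  1.3  -0.22  1.55  0.91]
[ 0.451 -0.43  -0.005] [-0.73  0.89  1.38 -0.28  1.13  0.91] [-0.73  0.6   1.24 -0.25  1.55  0.8 ]
0.09 0.097 [0.599 0.359 0.099] [ 0.74  0.79  1.89  4.15  0.93 -1.99]
0.09 0.19 [0.599 0.359 0.192] [ 0.74  0.6   1.9   4.27  0.84 -2.19]
0.09 0.27 [0.599 0.359 0.272] [ 0.74  0.46  1.87  4.43  0.78 -2.41]
0.03 0.097 [0.595 0.299 0.099] [ 0.65  0.75  2.    4.    0.95 -1.88]
0.03 0.19 [0.595 0.299 0.192] [ 0.65  0.55  2.01  4.13  0.83 -2.08]
0.03 0.27 [0.595 0.299 0.272] [ 0.65  0.39  1.98  4.29  0.74 -2.31]
-0.03 0.097 [0.591 0.239 0.099] [ 0.54  0.73  2.11  3.84  0.98 -1.78]
-0.03 0.19 [0.591 0.239 0.192] [ 0.54  0.5   2.12  3.96  0.82 -1.97]
-0.03 0.27 [0.591 0.239 0.272] [ 0.54  0.33  2.09  4.13  0.69 -2.2 ]
-0.09 0.097 [0.588 0.179 0.099] [ 0.41  0.71  2.19  3.67  1.01 -1.7 ]
-0.09 0.19 [0.588 0.179 0.192] [ 0.41  0.47  2.21  3.77  0.82 -1.86]
-0.09 0.27 [0.588 0.179 0.272] [ 0.41  0.27  2.17  3.94  0.65 -2.08]
```

```bash
cat >> h.py <<'E'
def pick(d):
    p,q=pick_pose(d)
    r.set_gripper(.55); r.move_to(p+[0,0,.07],q)
    r.move_linear(p+[0,0,.015],vel=.12)
    r.move_linear(p,vel=.05); print("touch",r.current_contact_force().round(1),r.current_tool_pos()[2].round(4))
    r.set_gripper(0,squeeze=60); print("grip",(r.current_opening()*85).round(1),r.current_contact_force().round(1))
    r.move_linear(p+[0,0,.30],vel=.25); print("held",(r.current_opening()*85).round(1),r.current_contact_force().round(1))
E
python3 - <<'E'
from h import *
pick(drivers(np.load("f.npz")["W"])[0])
d=optics.get_image("side"); save("g0",d)
print(r.current_t())
E
```

```text
touch [1.1 0.1 0.2] -0.0051Traceback (most recent call last):
  File "<stdin>", line 2, in <module>
  File "h.py", line 59, in pick
    r.set_gripper(0,squeeze=60); print("grip",(r.current_opening()*85).round(1),r.current_contact_force().round(1))
                                              ^^^^^^^^^^^^^^^^^^^^^^^^^^^^^^
AttributeError: 'float' object has no attribute 'round'
```

```bash
sed -i 's/(r.current_opening()\*85).round(1)/round(r.current_opening()*85,1)/g' h.py
python3 - <<'E'
from h import *
print("grip",r.current_opening()*85,r.current_contact_force().round(1))
p=np.array(r.current_tool_pos())
r.move_linear(p+[0,0,.30],vel=.25); print("held",r.current_opening()*85,r.current_contact_force().round(1))
d=optics.get_image("side"); save("g0",d)
d,W=wrist(); save("g1",d)
print(r.current_t())
E
```

```text
grip 22.89769270422852 [ 1.7 -0.5  4.6]
held 22.412577783882426 [ 0.4  0.1 -1.9]
32.0333
```

View pics/g0.png

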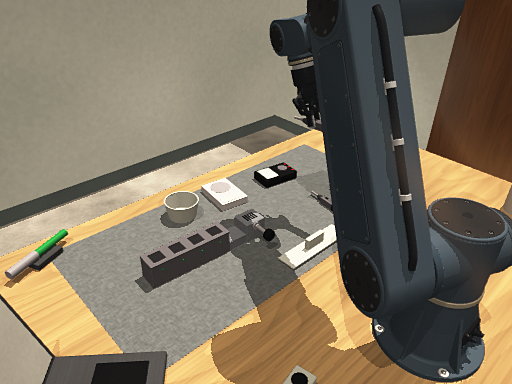

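View pics/g1.png

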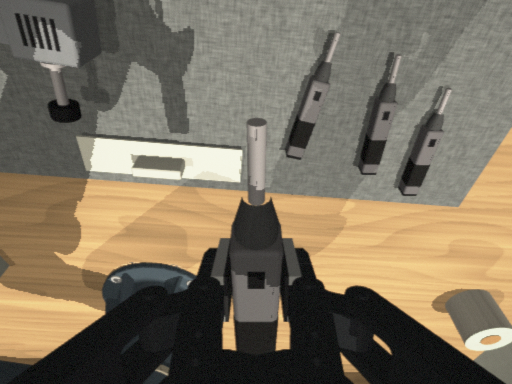

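Driver held, aligned with the tool axis (bit at column 257). Swinging to the pre-place pose above well3.

```bash
python3 - <<'E'
from h import *
p,q=place_pose(.09,.27)
r.move_to(p,q)
print("held",r.current_opening()*85,r.current_contact_force().round(1))
p,q=place_pose(.09,.190); r.move_linear(p,vel=.15)
for n in("side","top"):
    d=optics.get_image(n); cv2.imwrite(f"pics/h_{n}.png",cv2.resize(d["pixels"][100:300,60:320],None,fx=3,fy=3)[:,:,::-1])
W=cloud(optics.get_image("side")); 
print(r.current_t())
E
```

```text
held 22.81706295106746 [-0.6  0.  -1.4]
36.65
```

View pics/h_side.png

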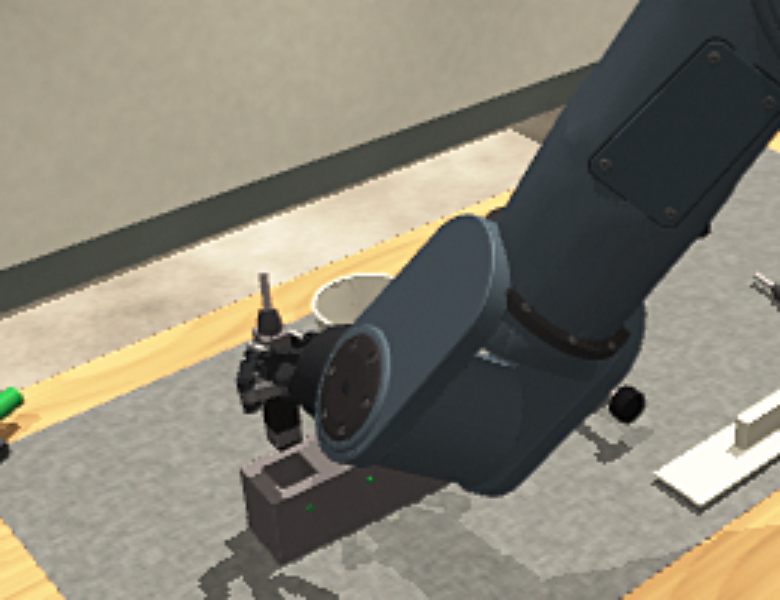

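View pics/h_top.png

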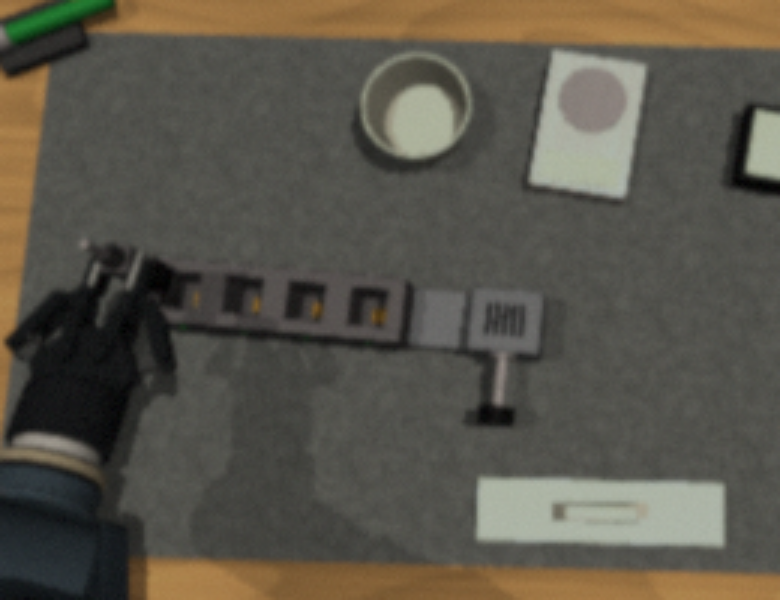

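```bash
python3 - <<'E'
from h import *
pt=place_pose(.09,.190)
tip=ch(0,.09,.275); tail=ch(0,.09,.105); mouth=ch(0,.09,.072)
for n in("side","top"):
    d=optics.get_image(n); T=d["camera_from_world"]
    for nm,P in(("tip",tip),("tail",tail),("mouth",mouth)):
        c=T[:3,:3]@P+T[:3,3]; u,v=d["fx"]*c[0]/c[2]+d["cx"],d["fy"]*c[1]/c[2]+d["cy"]; print(n,nm,"crop",round((u-60)*3),round((v-100)*3))
    if n=="side":
        W=cloud(d)
        for cx,cy in((490,485),(460,480),(420,465),(560,440),(520,470),(350,450),(440,400),(345,400)): print(cx,cy,W[100+cy//3,60+cx//3].round(3))
E
```

```text
side tip crop 263 270
side tail crop 286 438
side mouth crop 290 468
490 485 [0.3   0.364 0.243]
460 480 [0.31  0.381 0.249]
420 465 [0.313 0.408 0.275]
560 440 [0.267 0.332 0.284]
520 470 [0.283 0.352 0.26 ]
350 450 [0.331 0.448 0.298]
440 400 [0.309 0.395 0.324]
345 400 [0.352 0.435 0.319]
top tip crop 82 242
top tail crop 166 281
top mouth crop 179 287
```

```bash
cat >> h.py <<'E'
def insert(y):
    p,_=place_pose(y,.168); r.move_linear(p,vel=.12)
    for z,v in((.150,.06),(.130,.08),(.110,.08),(.102,.05),(.100,.03),(.098,.03),(.096,.03),(.094,.03)):
        p,_=place_pose(y,z); r.move_linear(p,vel=v); F=r.current_contact_force()
        print(z,F.round(1))
        if abs(F[2]+1.4)>5 or np.hypot(F[0],F[1])>12: break
    return z
def release(y,z):
    p,q=place_pose(y,z); tz=R.from_quat(q).apply([0,0,1])
    r.set_gripper(.45); print("rel",r.current_contact_force().round(1))
    r.move_linear(p-tz*.10,vel=.15)
E
python3 - <<'E'
from h import *
z=insert(.09); print(z,r.current_opening()*85,r.current_t())
for n in("side","top"):
    d=optics.get_image(n); cv2.imwrite(f"pics/i_{n}.png",cv2.resize(d["pixels"][100:300,60:320],None,fx=3,fy=3)[:,:,::-1])
E
```

```text
0.15 [-0.5  0.8 -1. ]
0.13 [-0.4  0.4 -1.5]
0.11 [-0.4 -0.4 -0.4]
0.102 [ 0.6 -0.  -0.8]
0.1 [-0.3  0.6 -1.2]
0.098 [-2.3 -0.7  6.5]
0.098 22.595138197768442 39.1417
```

View pics/i_side.png

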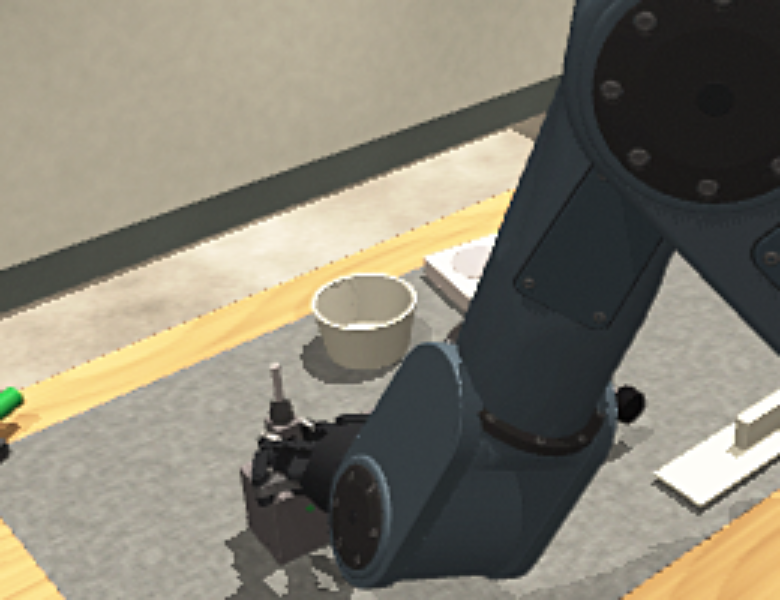

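```bash
cat >> h.py <<'E'
def away():
    p=np.array(r.current_tool_pos()); r.move_linear(p+[0,0,.10],vel=.25)
def overview(name,p=(.40,-.22,.36)):
    r.move_to(np.array(p),down(0)); d,W=wrist(); save(name,d)
    D=drivers(W)
    for x in D: print({k:np.round(v,3).tolist() for k,v in x.items()})
    return D
E
python3 - <<'E'
from h import *
release(.09,.098); away()
d=optics.get_image("side"); cv2.imwrite(f"pics/j_side.png",cv2.resize(d["pixels"][100:300,60:320],None,fx=3,fy=3)[:,:,::-1])
overview("j")
d=optics.get_image("side"); cv2.imwrite(f"pics/j_side2.png",cv2.resize(d["pixels"][100:300,60:320],None,fx=3,fy=3)[:,:,::-1])
print(r.current_t())
E
```

```text
rel [-0.3 -0.4 -0.3]
{'o': [0.5, -0.252], 'phi': -0.143, 'len': 0.167, 'width': 0.023, 'z': 0.026}
{'o': [0.482, -0.351], 'phi': 0.085, 'len': 0.167, 'width': 0.024, 'z': 0.026}
{'o': [0.449, -0.43], 'phi': 0.078, 'len': 0.167, 'width': 0.023, 'z': 0.026}
44.7417
```

View pics/j_side2.png

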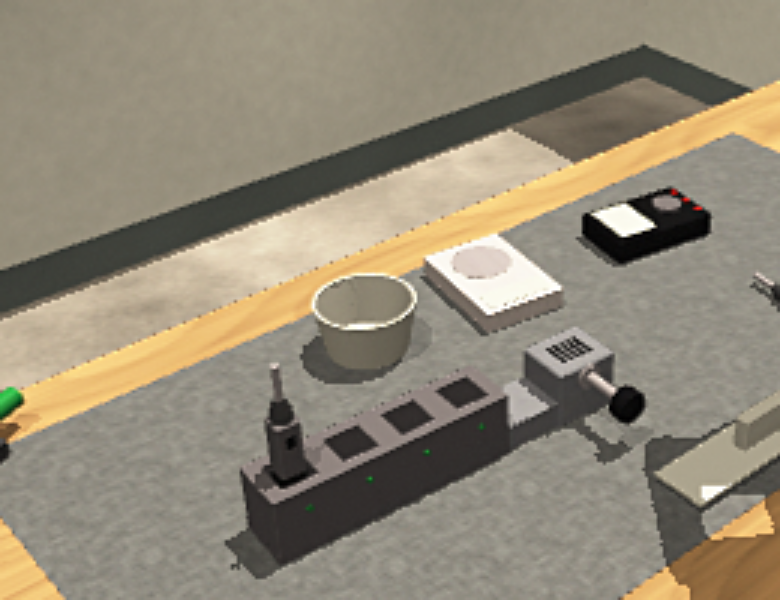

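View pics/j.png

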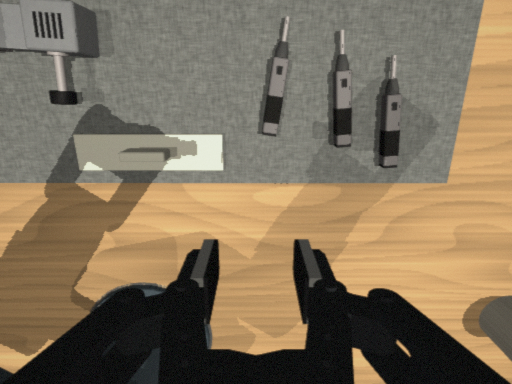

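```bash
cat >> h.py <<'E'
def cycle(d,y,name):
    pick(d)
    if r.current_opening()<.2: raise SystemExit("no grip")
    p,q=place_pose(y,.29); r.move_to(p,q)
    print("held",round(r.current_opening()*85,1))
    z=insert(y)
    if z>.103: save(name+"x",optics.get_image("side")); raise SystemExit("early contact")
    release(y,z); away()
    D=overview(name)
    d=optics.get_image("side"); cv2.imwrite(f"pics/{name}_side.png",cv2.resize(d["pixels"][100:300,60:320],None,fx=3,fy=3)[:,:,::-1])
    print("t",r.current_t())
    return D
E
python3 - <<'E'
from h import *
d,W=wrist(); D=drivers(W)
cycle(D[0],.03,"k")
E
```

```text
touch [ 0.5 -0.9  0.2] -0.0051
grip 22.6 [1.5 0.2 3.5]
held 22.6 [ 0.3  0.6 -1.5]
held 22.8
0.15 [-0.7  0.3 -0.7]
0.13 [ 0.1  0.3 -0.7]
0.11 [-0.3 -0.4 -1.2]
0.102 [ 0.5  0.3 -1.8]
0.1 [-0.2 -1.  -2.6]
0.098 [-0.6 -0.5  4.9]
rel [ 0.3  0.  -0.5]
{'o': [0.483, -0.351], 'phi': 0.085, 'len': 0.167, 'width': 0.024, 'z': 0.026}
{'o': [0.449, -0.43], 'phi': 0.078, 'len': 0.167, 'width': 0.023, 'z': 0.026}
t 61.275
```

View pics/k_side.png

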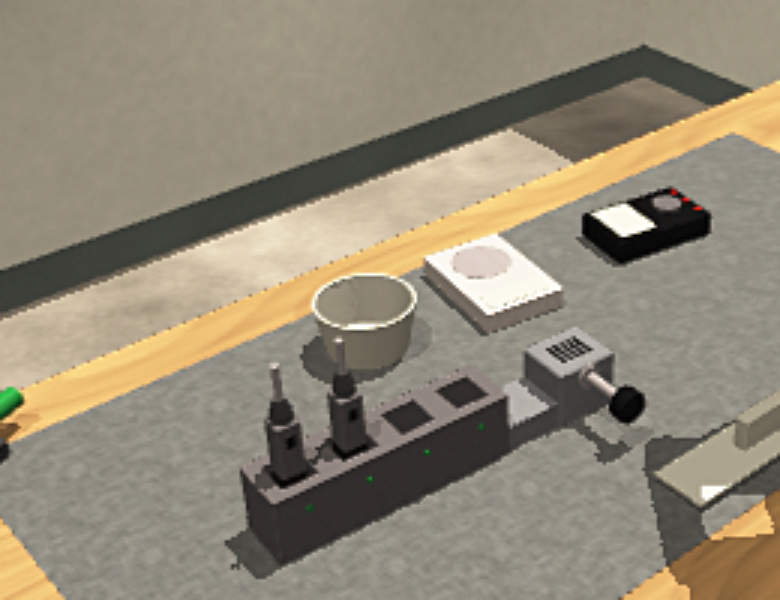

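View pics/k.png

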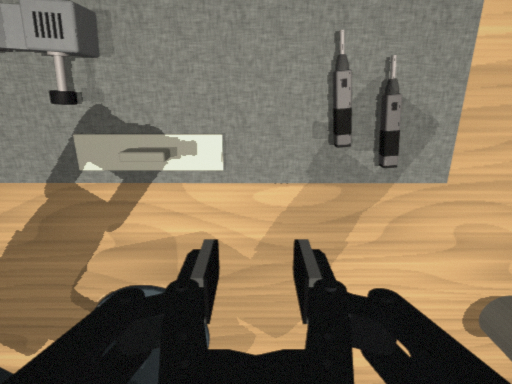

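Two are standing; the two left on the bench are at (343,90) and (390,110), undisturbed.

```bash
python3 - <<'E'
from h import *
d,W=wrist(); D=drivers(W)
cycle(D[0],-.03,"l")
E
```

```text
touch [-0.7  0.2  0.4] -0.0052
grip 22.7 [ 1.3 -0.7  3.3]
held 22.7 [ 0.1 -0.8 -2.6]
held 22.6
0.15 [-0.7  0.  -0.7]
0.13 [ 0.   0.2 -2.1]
0.11 [-0.3 -0.4 -2.2]
0.102 [-0.4  0.4 -0.4]
0.1 [-0.1 -0.5 -1.7]
0.098 [-0.6 -1.   5.2]
rel [0.4 0.2 0.3]
{'o': [0.449, -0.43], 'phi': 0.078, 'len': 0.167, 'width': 0.023, 'z': 0.026}
t 77.7
```

View pics/l_side.png

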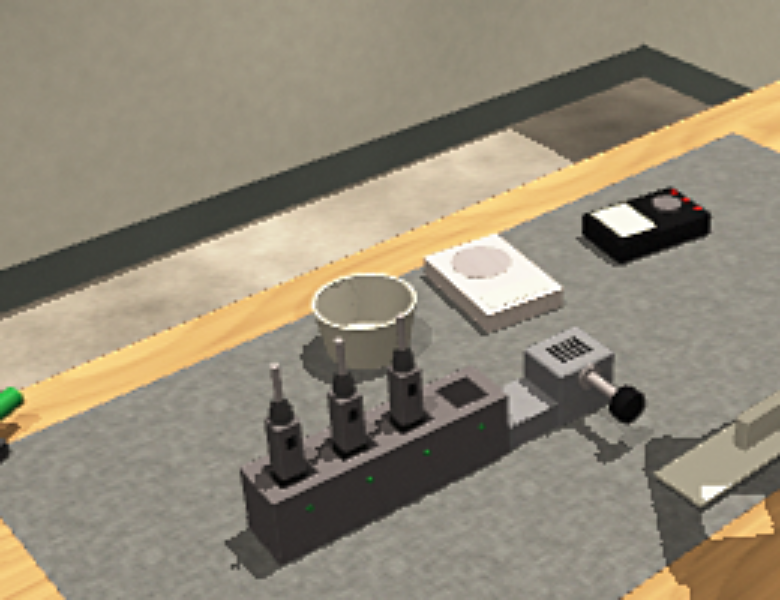

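View pics/l.png

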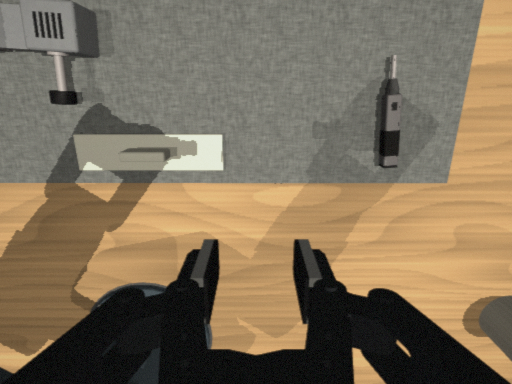

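Three are standing, and the last driver is at (390,110). Next it goes to well0.

```bash
python3 - <<'E'
from h import *
d,W=wrist(); D=drivers(W)
cycle(D[0],-.09,"m")
E
```

```text
touch [-0.6 -0.1  0. ] -0.0051
grip 23.0 [0.4 0.5 3.5]
held 22.5 [-0.2  0.3 -1.3]
held 22.5
0.15 [-0.7  0.4 -1.4]
0.13 [ 0.4  0.5 -1. ]
0.11 [ 0.1  0.  -0.8]
0.102 [ 0.1  0.5 -1.5]
0.1 [-0.5  0.3 -0.7]
0.098 [-4.  -1.8  7.9]
rel [-0.3  0.2  0.3]
t 93.9417
```

View pics/m_side.png

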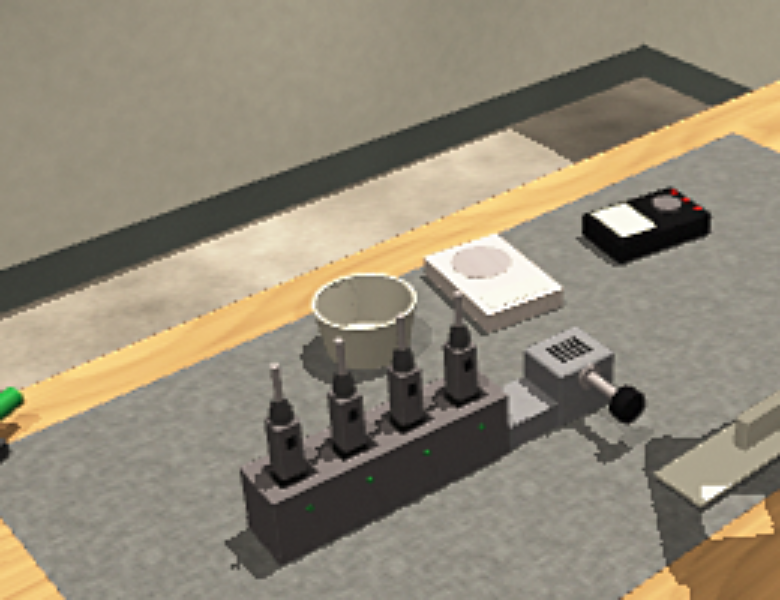

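View pics/m.png

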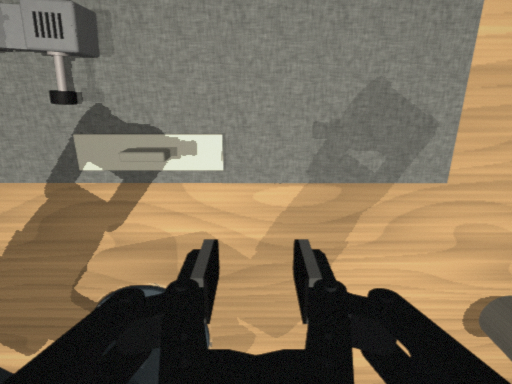

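All four stand upright in the wells and the bench is clear of drivers. Pushing the knob home with closed fingers.

```bash
python3 - <<'E'
from h import *
ax=ch(1,0,0)-ch(0,0,0); hd=ch(-.09,-.22,.035+TIP); q=down(YAW)
s=hd-ax*(.009+.011+.018)
print(hd,s)
r.move_to(s+[0,0,.12],q); r.set_gripper(0.0,squeeze=40)
r.move_linear(s,vel=.15)
r.move_linear(s+ax*.030,vel=.08); print(r.current_contact_force().round(1))
for k in np.arange(.036,.062,.003):
    r.move_linear(s+ax*k,vel=.04); F=r.current_contact_force(); print(round(k,3),F.round(1),r.current_tool_pos().round(4))
    if F[:3]@ax<-25: break
print(r.current_t())
E
```

```text
[0.47267704 0.05617579 0.023     ] [0.43475412 0.05859492 0.023     ]
[ 0.8  1.  -0.1]
0.036 [ 0.2 -1.  -0.7] [0.4709 0.0563 0.0231]
0.039 [-0.7  0.3 -1.3] [0.4738 0.0561 0.023 ]
0.042 [-0.3  0.4 -1.1] [0.4769 0.0559 0.023 ]
0.045 [ 0.1 -0.6 -0.2] [0.48   0.0557 0.023 ]
0.048 [-4.4 -0.1  1.8] [0.4824 0.0555 0.0229]
0.051 [-19.4   1.5  12.4] [0.4822 0.0555 0.0225]
0.054 [-33.4   2.2  23. ] [0.4821 0.0555 0.0221]
99.0
```

```bash
python3 - <<'E'
from h import *
ax=ch(1,0,0)-ch(0,0,0); p=np.array(r.current_tool_pos())
r.move_linear(p-ax*.03,vel=.1); r.move_linear(p-ax*.03+[0,0,.15],vel=.25)
r.move_to(np.array([.43,.1,.33]),down(YAW))
d,W=wrist(); save("n",d); z=W[...,2]; v,u=np.mgrid[:384,:512]
m=(z>.03)&(abs(W[...,1]-.055)<.02)&(W[...,0]<.5145); P=W[m]
m2=(z>.058)&(z<.072)&(abs(W[...,1]-.052)<.03)&(W[...,0]>.52)
print("knob x",P[:,0].min(),P[:,0].max(),"pod front",W[m2][:,0].min())
d=optics.get_image("side"); cv2.imwrite(f"pics/n_side.png",cv2.resize(d["pixels"][100:300,100:360],None,fx=3,fy=3)[:,:,::-1])
d=optics.get_image("top"); W=cloud(d); m=(W[...,2]>.15)&(W[...,2]<.2)&(abs(W[...,0]-.58)<.05)&(W[...,1]>.1)&(W[...,1]<.42); 
b=blobs(W,.135,.2,(.54,.63,.12,.42),3)
for x in b: print(W[x].mean(0).round(3),W[x][:,2].max().round(3))
print([ch(0,y,0)[:2].round(3).tolist() for y in(.09,.03,-.03,-.09)], r.current_t())
E
```

```text
knob x 0.4187861140341664 0.5143988104267975 pod front 0.5200776055084033
[0.58  0.357 0.153] 0.185
[0.576 0.297 0.154] 0.185
[0.572 0.237 0.154] 0.183
[0.568 0.177 0.154] 0.184
[[0.582, 0.36], [0.578, 0.3], [0.575, 0.24], [0.571, 0.18]] 101.1167
```

View pics/n.png

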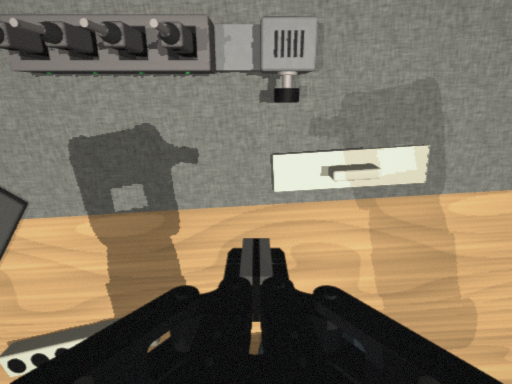

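View pics/n_side.png

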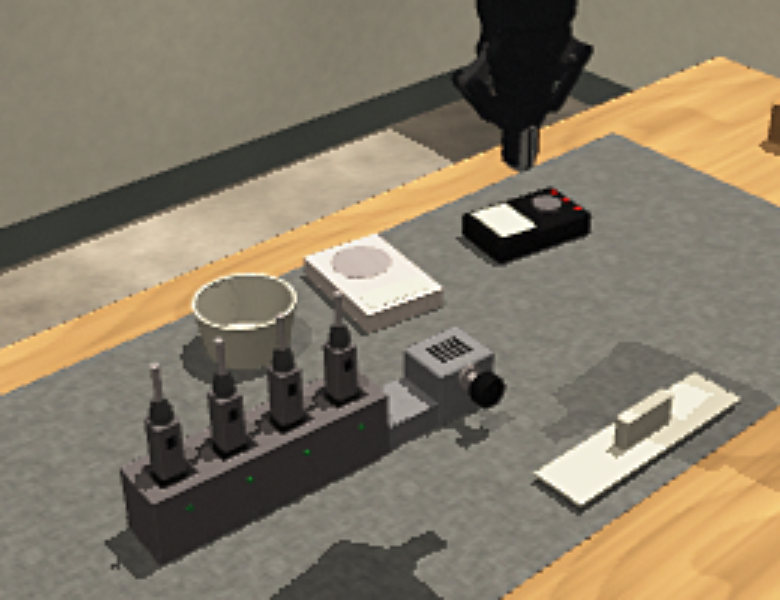

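```bash
python3 - <<'E'
from h import *
d,W=wrist(); z=W[...,2]; v,u=np.mgrid[:384,:512]
m=(z>.03)&(u>268)&(u<304)&(v>86)&(v<106); P=W[m]
px=d["pixels"].max(2); mm=m&(px<60); P=W[mm]
rc=cv2.minAreaRect(P[:,:2].astype(np.float32)); print(len(P),rc)
D=np.load("c2.npz"); m=(D["W"][...,2]>.03)&(u>268)&(u<304)&(v>100)&(v<130)&(D["px"].max(2)<60); print(cv2.minAreaRect(D["W"][m][:,:2].astype(np.float32)))
D=np.load("f.npz"); m=(D["W"][...,2]>.03)&(u>40)&(u<95)&(v>85)&(v<110)&(D["px"].max(2)<60); print(m.sum(),cv2.minAreaRect(D["W"][m][:,:2].astype(np.float32)))
E
```

```text
351 ((0.5031444430351257, 0.05474092811346054), (0.03282375633716583, 0.01630493253469467), 86.41645050048828)
((0.47365954518318176, 0.056748028844594955), (0.032626673579216, 0.01750868745148182), 86.57503509521484)
351 ((0.4731728136539459, 0.05328115075826645), (0.028683869168162346, 0.017556356266140938), 87.41107940673828)
```

```bash
python3 - <<'E'
from h import *
r.hand_in(); print(r.current_t())
E
```

```text
the job is handed in; nothing more can be done
the job is handed in; nothing more can be done
```

The job is done and handed in at about 101 s of the 210 s allowed. I pulled the knob fully out and laid the dust cover flat on the mat in front. All four drivers then went into wells 3, 2, 1 and 0, and I pushed the knob home last.

**Final checks**
- **Drivers:** in the top view all four bits are about 0.184 m up, where 0.182 m is expected. They are within about 4 mm of the well centres, which is roughly the camera calibration error.
- **Knob:** its head moved about 30 mm between the out and home positions. It met a hard stop at each end, at about 35 N.
- **Cover and bystanders:** the cover lies flat, and the meter, hard disk and tub look unmoved in the side view.
- **Knocked driver:** I looked again before each pick and saw no driver knocked aside.

**What disagreed or failed**
- **Fingertip position:** the cameras showed the fingertips about 12 mm behind the reported TCP, although the given overhang puts them 22 mm ahead. I used the measured value from then on.
- **Resulting retries:** because of that offset, the first knob grasp closed over the top of the head, pushing down with up to about 40 N. The first try at the cover closed on nothing. The second try worked each time.
- **Charger lights:** the small green lights on the charger's front looked the same with the knob out and home, so they confirmed nothing.

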